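# Put the garlic and the lemons away

## Task

Put the shopping away: the two garlic bulbs in front of you belong in the terracotta garlic pot and the two lemons in the wooden fruit bowl, and when both bulbs are in, close the pot with its lid, so that it sits level and right down on the rim. Leave the drinking glass, the spice jar and the tin standing where they are.

Things in the scene. Friction and masses are not known exactly. Their poses are not given: they have to be found in the camera images.
- garlic_1: a garlic bulb, about 53 mm across at its widest (20 to 25 mm above its base) and 53 mm high with a thin neck on top, 30 g, standing loose on its base; round, so pinch it in whichever direction leaves the fingers and knuckles room beside its neighbours. Origin: centre of its base, z up its neck.
- garlic_2: the other garlic bulb, just like the first, about 53 mm across at its widest (20 to 25 mm above its base) and 53 mm high with a thin neck on top, 30 g, standing loose on its base; round, so pinch it in whichever direction leaves the fingers and knuckles room beside its neighbours. Origin: centre of its base, z up its neck.
- lemon_1: the longer lemon, 83 mm long and 58 mm thick, about 0.12 kg, lying loose on its side. Origin: on its underside as it lies at the start, below its middle, so the middle is 29 mm along its own z from the origin; x is its long axis (pinch it across that, along y). It can roll.
- lemon_2: the shorter lemon, 75 mm long and 58 mm thick, about 0.12 kg, lying loose on its side. Origin: on its underside as it lies at the start, below its middle, so the middle is 29 mm along its own z from the origin; x is its long axis (pinch it across that, along y). It can roll.
- garlic_pot: round straight-sided terracotta pot with vent holes, open top, loose, 0.8 kg: 158 mm outside, 146 mm inside diameter, 70 mm high, inner floor 6 mm above its base. Two bulbs fit side by side, each about 31 mm from the middle (let go by opening only a little: there is no room for wide-open fingers); they must stay below 62 mm above the base for the lid to close. Origin: centre of its base, z up.
- pot_lid: flat round terracotta lid, 158 mm across, loose, 0.3 kg, lying right way up. Origin: centre of its underside. From there up: tapered spigot (126 mm across below, 138 mm at 8 mm up) that drops into the pot's mouth; flange 158 mm across, top at 15 to 18 mm; upright round knob on the axis, 30 mm across, 18 to 60 mm up. Seated: origin 62 mm above the pot's base.
- fruit_bowl: round shallow wooden bowl, loose, 0.6 kg: 190 mm across the rim, 48 mm high, flat inner floor about 130 mm across and 8 mm above the base, flared side 7 mm thick. The two lemons fit in it end to end, each about 41 mm from the middle, or side by side. Origin: centre of its base, z up.
- glass: clear drinking glass, 81 mm across, 93 mm high. A bystander: do not push it about or knock it over. Origin: centre of its base.
- spice_jar: glass spice jar with a green cap, 46 mm across, 106 mm high. A bystander: do not push it about or knock it over. Origin: centre of its base.
- tin: closed food tin, 75 mm across, 110 mm high. A bystander: do not push it about or knock it over. Origin: centre of its base.

How it is judged:
At the end, for the whole second after the job is handed in: Both bulbs are inside the garlic pot and its lid is seated on it (within 8 mm of its axis, no more than 3.5 mm above fully down, parallel within 0.05 rad). Both lemons are in the fruit bowl (within 85 mm of its axis). Pot and bowl stand upright on the worktop; all is at rest (horizontal distance between each of garlic_1, garlic_2 and garlic_pot below 0.072 m and z of garlic_1 in the frame of garlic_pot between 0.002 and 0.061 m and z of garlic_2 in the frame of garlic_pot between 0.002 and 0.061 m and horizontal distance between each of lemon_1, lemon_2 and fruit_bowl below 0.085 m and z of each of lemon_1, lemon_2 in the frame of fruit_bowl above 0.004 m and height (world z) of each of lemon_1, lemon_2 below 0.1 m and horizontal distance between pot_lid and garlic_pot below 0.008 m and z of pot_lid in the frame of garlic_pot between 0.058 and 0.0655 m and angle between the z axis of pot_lid and the z axis of garlic_pot, either way round below 0.05 rad and angle between each of pot_lid, garlic_pot, fruit_bowl's own z axis and vertical below 0.1 rad and height (world z) of each of garlic_pot, fruit_bowl below 0.01 m and linear speed of each of garlic_1, lemon_1, garlic_2, lemon_2, garlic_pot, fruit_bowl, pot_lid below 0.02 m/s); the robot touches nothing.
It fails at once if the drinking glass is pushed more than 30 mm or knocked over (distance of glass from where it was at the start of the episode above 0.03 m or angle between glass's own z axis and vertical above 0.4 rad).
It fails at once if the spice jar is pushed more than 30 mm or knocked over (distance of spice_jar from where it was at the start of the episode above 0.03 m or angle between spice_jar's own z axis and vertical above 0.4 rad).
It fails at once if the food tin is pushed more than 30 mm or knocked over (distance of tin from where it was at the start of the episode above 0.03 m or angle between tin's own z axis and vertical above 0.4 rad).
It also fails if it takes over 128 s, if anything falls off the work surface, if the arm or the gripper's body presses on something with over 40 N, if the wrist force passes 120 N, or if a joint passes its speed limit or range.

## Robot

A 7-joint arm with a two-finger parallel gripper is mounted at the origin on a cart in front of the work surface, level with it; the furniture and walls round the work are solid. World frame = base frame: x ahead of the robot, y to its left, z up, the work surface at z = 0. Lengths are in m, angles in rad, forces in N, time in s.
With the tool pointing down it reaches from about 0.425 to 0.875 m from the base axis. Payload 4.7 kg.
Tool frame: the origin (TCP) lies midway between the tips of the shut fingers; the grasp point (between the pads) lies 19 mm behind it; z points along the fingers, y is the line along which they close (so a half turn about z gives the same grasp; the last joint's range is limited). The gripper opens to 87 mm and grips with 3 to 60 N. Pads are 19 mm wide; open, the fingers measure 117 mm over their backs; the gripper's body (75 mm by 190 mm) begins 51 mm behind the grasp point.
Start: joints at [1.179, 0.321, -0.07, 1.45, 0.023, 1.371, -0.057], TCP at [0.257, -0.597, 0.223] pointing down, gripper open.
Joint ranges: [-2.86, 2.86], [-0.3, 2.09], [-1.38, 1.24], [0.06, 2.45], [-1.56, 4.7], [0.09, 2.05], [-2.69, 2.69]. Speed limits (rad/s): [2.57, 2.57, 3.14, 3.14, 3.14, 3.14, 3.14].

## Interface

Orientations are given as a rotation vector (axis times angle).
In Python, from bench import monitor, cams, workorder gives the robot as it stands.
- The arm moves only by the tool move_arm, never from a script. Its arguments are lists of equal length, an entry for each row: "slide": the shift along the tool's x, y, z in cm, a list of three; "roll": the turn about the tool's z in rad. In form: {"slide": [[dx, dy, dz], ...], "roll": [roll, ...]}. A call has 1 to 20 rows; each row is the pose to reach, as a shift and turn from the pose commanded when the call began, along the tool's axes at that moment; what a row does not reach only later rows make up. A row lasts 1/10 s, in which the tool goes at most 50 mm and 8.59 degrees, less where a joint would pass 70% of its speed; a pose out of reach is approached as far as the arm can. A call with a gripper value outside its range is refused whole. "gripper" is the finger opening in cm, from 0 to 8.7, set as the call begins (left out, the last holds). The fingers move at their own pace and stop on an object; "squeeze" is the grip in N (left out, the last holds). Time passes only in rows, so rows that repeat a pose let the fingers close. It gives the time, the measured TCP pose, the force, the opening and the grip force at its end, in the units of the state.
- monitor.get_state(): the state, without advancing time (a new reading comes with each control period).
- cams.get_image(name): name is "side" or "top"; returns the picture (420x560x3 uint8, red, green, blue); there is no depth.
- cams.get_calibration(name): a dict with "mtx" (3x3 intrinsics, pixels), "R" (3x3) and "t" (3): a world point X has camera coordinates R X + t. Camera axes: x right, y down, z forward; pixel columns grow to the right and rows downward; lengths in m; the calibration is good to about 2 mm. A picture is of the moment at which its call begins. get_calibration takes no time and is no camera call.
- workorder.close_job(): hands the job in; it is judged then, once.
The state is a dict: "time": time; "joint_positions": joint angles; "qd": joint speeds; "joint_torque": joint torques, N m; "position": TCP position; "tool_rot": TCP orientation; "ft_force": force on the tool from outside, world axes, zero at the start; "torque": the same for the moment, N m; "grip_width": opening from 0.0 (shut) to 1.0 (fully open); "grip_force": force on a finger pad.
Only numpy, scipy, OpenCV 4.12 (cv2) and the standard library are available. Lean on these libraries where they do the work, as an engineer would, in place of code of your own. Each camera call takes 0.05 s, during which the arm holds its last target. There are 200 camera calls.

## Working session

There is one attempt and no reset: what is moved stays moved. The work goes in short steps, Python scripts to look and compute and a tool call to move; the robot and the scene stay as the last step left them, time stands still between calls to the robot, and variables do not carry over. Pictures are saved under pics/ and viewed, at most 14 in all, crops included, and the job is handed in when it is done.

Besides the shell and the picture viewer there is one more tool, called after "Emit:" as name(argument=value, ...) on one line, values as JSON. move_arm: Moves the arm, as the interface text tells. Its arguments: {"type":"object","properties":{"slide":{"type":"array","items":{"type":"array","items":{"type":"number"}}},"roll":{"type":"array","items":{"type":"number"}},"gripper":{"type":"number"},"squeeze":{"type":"number"}},"required":["slide","roll"]}

```bash
mkdir -p pics; ls
python3 - <<'E'
from bench import monitor, cams
import cv2,numpy as np
s=monitor.get_state()
print({k:np.round(v,3).tolist() for k,v in s.items()})
for n in("side","top"):
    cv2.imwrite(f"pics/{n}0.png",cams.get_image(n)[:,:,::-1])
    c=cams.get_calibration(n);R=np.array(c["R"]);print(n,np.round(c["mtx"],1).tolist(),np.round(R,3).tolist(),(-R.T@np.array(c["t"])).round(3))
E
```

```text
pics
{'time': 0.0, 'joint_positions': [1.179, 0.322, -0.07, 1.452, 0.023, 1.371, -0.057], 'qd': [-0.001, 0.001, -0.0, -0.001, -0.0, 0.001, 0.001], 'joint_torque': [0.0, -49.129, -0.404, -31.253, -0.064, 0.044, 0.0], 'position': [0.256, -0.597, 0.221], 'tool_rot': [-3.075, -0.633, 0.001], 'ft_force': [-0.211, -0.474, -0.128], 'torque': [0.029, 0.076, 0.024], 'grip_force': 0.0, 'grip_width': 0.998}
side [[533.7, 0.0, 281.0], [0.0, 533.7, 207.5], [0.0, 0.0, 1.0]] [[0.956, -0.293, -0.005], [-0.145, -0.458, -0.877], [0.254, 0.84, -0.48]] [ 0.011 -1.634  1.008]
top [[446.8, 0.0, 281.5], [0.0, 446.8, 203.6], [0.0, 0.0, 1.0]] [[0.028, -1.0, -0.0], [-0.95, -0.027, -0.312], [0.312, 0.009, -0.95]] [-1.000e-03  3.800e-02  1.564e+00]
```

View pics/top0.png

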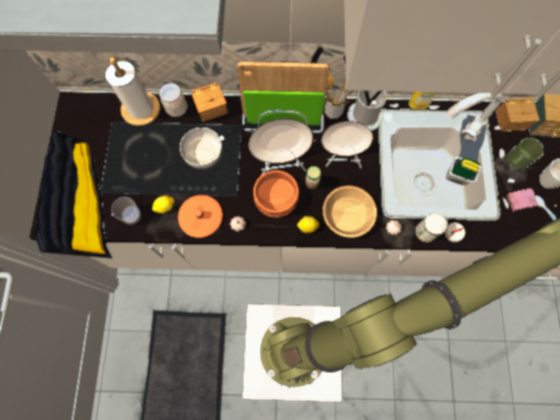

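View pics/side0.png

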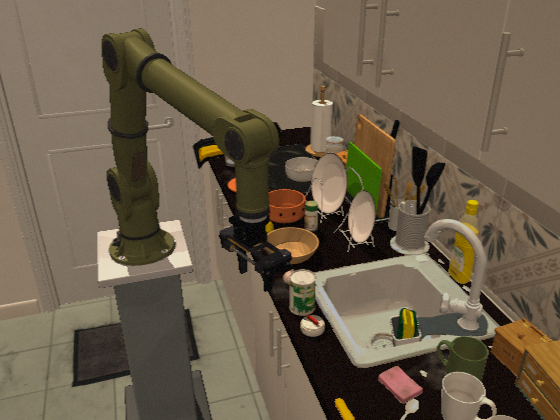

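The top view shows these positions: glass (125,210), lemon (163,204), lid (200,215), bulb (237,223), pot (276,192), spice jar (313,176), lemon (308,225), bowl (350,211), bulb (393,228), tin (432,228). In the side view the arm hides much of the left part.

```bash
cat > h.py <<'E'
import cv2,numpy as np
from bench import monitor,cams
def ray(n,u,v,z):
    c=cams.get_calibration(n);R=np.array(c["R"]);t=np.array(c["t"]);K=np.array(c["mtx"])
    o=-R.T@t;d=R.T@np.linalg.solve(K,[u,v,1.]);return o+d*(z-o[2])/d[2]
def proj(n,X):
    c=cams.get_calibration(n);p=np.array(c["mtx"])@(np.array(c["R"])@X+np.array(c["t"]));return p[:2]/p[2]
def blobs(n,img,lo,hi,box,amin=30):
    h=cv2.cvtColor(img,cv2.COLOR_RGB2HSV);m=cv2.inRange(h,lo,hi);k=np.zeros_like(m);x0,y0,x1,y1=box;k[y0:y1,x0:x1]=255;m&=k
    nn,l,s,c=cv2.connectedComponentsWithStats(m);out=[]
    for i in range(1,nn):
        if s[i,4]>=amin:
            mm=cv2.moments((l==i).astype(np.uint8),True);a=.5*np.arctan2(2*mm['mu11'],mm['mu20']-mm['mu02']);out.append((c[i],s[i],a,l==i))
    return out
E
python3 - <<'E'
from h import *
im=cams.get_image("top");bg=cv2.cvtColor(im,cv2.COLOR_RGB2BGR)
cv2.imwrite("pics/crop1.png",cv2.resize(bg[165:250,105:305],None,fx=4,fy=4,interpolation=cv2.INTER_CUBIC))
cv2.imwrite("pics/crop2.png",cv2.resize(bg[165:250,280:480],None,fx=4,fy=4,interpolation=cv2.INTER_CUBIC))
h=cv2.cvtColor(im,cv2.COLOR_RGB2HSV)
for p in[(163,204),(200,205),(262,180),(308,225),(350,211),(393,228),(237,223),(313,169),(210,250)]:print(p,h[p[1],p[0]])
def show(name,lo,hi,box,z):
    for c,s,a,m in blobs("top",im,lo,hi,box):
        # ground-angle of the long axis
        p=ray("top",*c,z);q=ray("top",c[0]+10*np.cos(a),c[1]+10*np.sin(a),z)-p
        l=ray("top",s[0],c[1],z);r=ray("top",s[0]+s[2],c[1],z);t=ray("top",c[0],s[1],z);b=ray("top",c[0],s[1]+s[3],z)
        print(name,c.round(1),s,p.round(4),"ang",np.round(np.arctan2(q[1],q[0]),2),"wy",round(l[1]-r[1],3),"wx",round(t[0]-b[0],3),"boxmid",((l+r)/2)[1].round(4),((t+b)/2)[0].round(4))
show("lemon",(22,150,120),(32,255,255),(145,185,325,240),.029)
show("orange",(4,120,80),(16,255,255),(170,160,305,245),.017)
show("bowl",(10,60,100),(22,190,255),(318,180,380,242),.048)
show("garlic",(0,0,130),(25,110,255),(225,210,250,235),.024)
show("garlic",(0,0,130),(25,110,255),(380,215,405,241),.024)
E
```

```text
(163, 204) [ 29 206 251]
(200, 205) [ 12 174 250]
(262, 180) [  9 180 122]
(308, 225) [ 28 215 251]
(350, 211) [ 22 119 251]
(393, 228) [ 22  26 251]
(237, 223) [ 13  82 220]
(313, 169) [ 34  87 219]
(210, 250) [ 17  54 160]
lemon [162.2 203.8] [152 195  22  18 290] [0.4903 0.4833 0.029 ] ang -1.02 wy 0.08 wx 0.068 boxmid 0.4805 0.4897
lemon [307.1 224. ] [297 216  21  17 254] [ 0.4293 -0.0414  0.029 ] ang -1.43 wy 0.075 wx 0.063 boxmid -0.0426 0.4276
orange [275.4 193.1] [ 253  169   46   49 1775] [0.5471 0.0758 0.017 ] ang -0.28 wy 0.169 wx 0.191 boxmid 0.0736 0.5472
orange [199.5 215.8] [ 177  194   46   45 1616] [0.4523 0.3471 0.017 ] ang -1.04 wy 0.166 wx 0.169 boxmid 0.3453 0.4511
bowl [349.2 211.1] [ 322  185   55   53 2257] [ 0.4758 -0.1892  0.048 ] ang -1.99 wy 0.195 wx 0.197 boxmid -0.1903 0.4761
garlic [236.9 223.3] [230 217  15  14 162] [0.4262 0.2097 0.024 ] ang -1.13 wy 0.054 wx 0.052 boxmid 0.2074 0.4237
garlic [393. 227.] [386 220  15  15 178] [ 0.4282 -0.348   0.024 ] ang -2.48 wy 0.053 wx 0.055 boxmid -0.3497 0.4265
```

View pics/crop1.png

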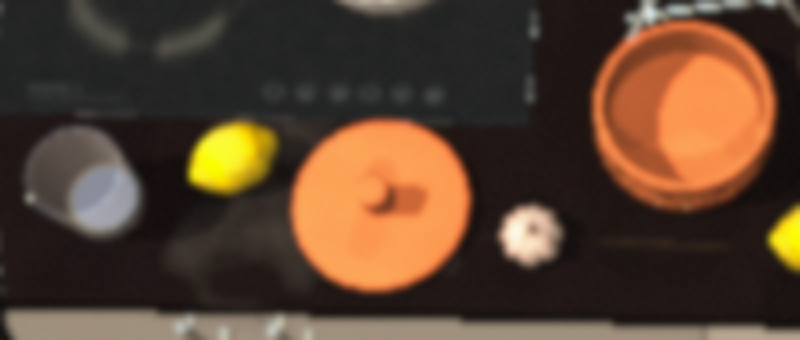

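View pics/crop2.png

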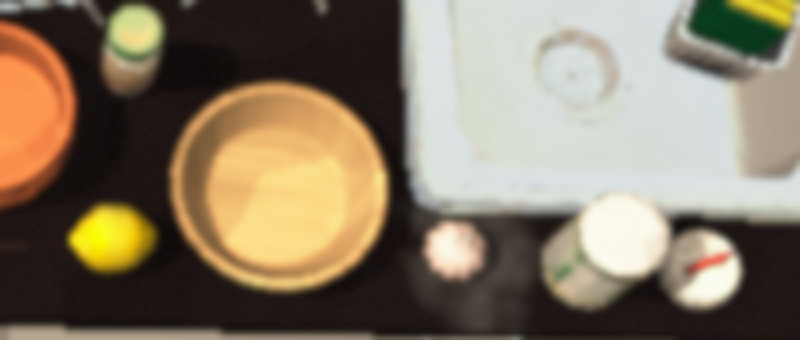

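Both crops match the mask results. In crop1 the pot rim spans (592..777, 20..), the knob top is at about (376,190), and the rack feet show at (640-770, 0-20). In crop2 the jar cap is at (135,30) and the tin top at (625,232).

```bash
cat >> h.py <<'E'
from scipy.spatial.transform import Rotation as Ro
def to(x,y,z,a=None):
    """slide (cm) and roll to bring the TCP to x,y,z with tool y along world angle a (mod pi)"""
    s=monitor.get_state();M=Ro.from_rotvec(s["tool_rot"]).as_matrix();d=M.T@(np.array([x,y,z])-s["position"])*100
    cur=np.arctan2(M[1,1],M[0,1]);r=0
    if a is not None: r=-((a-cur+np.pi/2)%np.pi-np.pi/2)
    return d.round(2).tolist(),round(r,3),"alt",round(r-np.sign(r)*np.pi,2),"cur y ang",round(cur,3),"j7",round(s["joint_positions"][6],2)
E
python3 - <<'E'
from h import *
f=lambda x0,u,v:((x0+(u+.5)/4-.5),165+(v+.5)/4-.5)
l,r,t=[ray("top",*f(105,*p),.07) for p in((592,100),(777,100),(685,20))]
print("pot rim",l.round(3),r.round(3),"x",t[0]-.079)
print("knob",ray("top",*f(105,376,190),.06).round(4))
print("jar",ray("top",*f(280,135,30),.106).round(4))
print("tin",ray("top",*f(280,625,232),.11).round(4))
print("glass base",ray("top",*f(105,105,200),.005).round(4),"top",ray("top",*f(105,72,170),.093).round(4))
for z in(0,.03,.06):print("rack",z,ray("top",*f(105,640,20),z).round(3),ray("top",*f(105,770,3),z).round(3))
im=cams.get_image("side");cv2.imwrite("pics/s1.png",cv2.resize(im[140:340,180:400,::-1],None,fx=3,fy=3,interpolation=cv2.INTER_CUBIC))
M=Ro.from_rotvec(monitor.get_state()["tool_rot"]).as_matrix();print(M.round(2))
E
```

```text
pot rim [0.539 0.156 0.07 ] [ 0.544 -0.009  0.07 ] x 0.5391986847981886
knob [0.4532 0.3427 0.06  ]
jar [ 0.5975 -0.0573  0.106 ]
tin [ 0.4236 -0.4719  0.11  ]
glass base [0.4533 0.5998 0.005 ] top [0.4538 0.6002 0.093 ]
rack 0 [0.646 0.12  0.   ] [ 0.667 -0.002  0.   ]
rack 0.03 [0.634 0.118 0.03 ] [ 0.654 -0.002  0.03 ]
rack 0.06 [0.621 0.117 0.06 ] [ 0.641 -0.001  0.06 ]
[[ 0.92  0.39 -0.  ]
 [ 0.39 -0.92  0.  ]
 [-0.   -0.   -1.  ]]
```

View pics/s1.png

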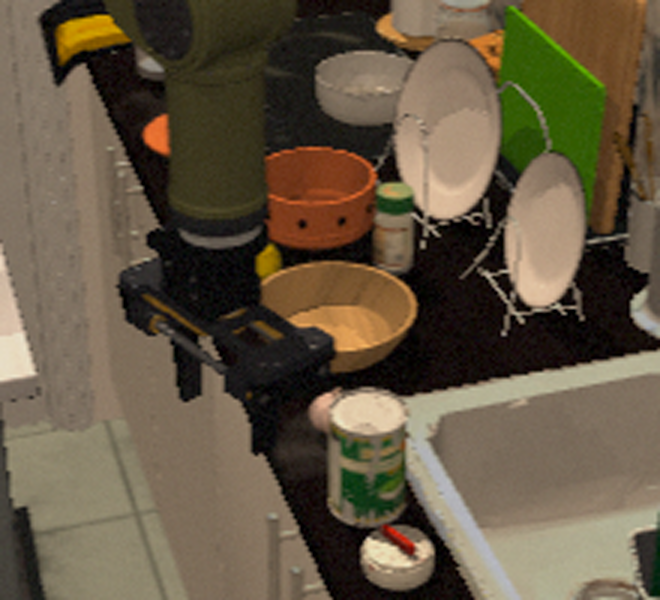

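The side view shows the gripper body spanning the finger line, the jar clear of the pot's right side, and the rack feet behind. All measured sizes agree with the given ones. I'll take garlic_2 first, pinching it along world x to keep clear of the tin.

```bash
python3 -c "
from h import *
print(to(.428,-.348,.12,0))"
```

```text
([25.59, -16.09, 10.2], np.float64(-1.165), 'alt', np.float64(1.98), 'cur y ang', np.float64(-1.165), 'j7', np.float64(-0.06))
```

Emit:
move_arm(slide=[[5,-3,0],[9,-5.5,0],[13,-8,0],[17,-10.5,0],[21,-13.5,0],[25.6,-16.1,0],[25.6,-16.1,0],[25.6,-16.1,0],[25.6,-16.1,0],[25.6,-16.1,3],[25.6,-16.1,6],[25.6,-16.1,8],[25.6,-16.1,10],[25.6,-16.1,10],[25.6,-16.1,10]], roll=[-0.14,-0.28,-0.42,-0.56,-0.7,-0.84,-0.98,-1.12,-1.165,-1.165,-1.165,-1.165,-1.165,-1.165,-1.165], gripper=8.7, squeeze=10)

```text
time: 1.7
position: [0.4282, -0.3482, 0.1228]
tool_rot: [-2.221, -2.221, -0.0]
ft_force: [0.9, 0.2, 0.1]
grip_width: 1.001
grip_force: 0.0
```

```bash
python3 -c "
from h import *
print(to(.428,-.348,.005,0))"
```

```text
([0.02, -0.02, 11.78], np.float64(0.0), 'alt', np.float64(-3.14), 'cur y ang', np.float64(0.0), 'j7', np.float64(0.57))
```

Emit:
move_arm(slide=[[0,0,3],[0,0,6],[0,0,9],[0,0,11],[0,0,11.8],[0,0,11.8]], roll=[0,0,0,0,0,0])

```text
time: 2.3
position: [0.4284, -0.3484, 0.0048]
tool_rot: [-2.221, -2.221, 0.0]
ft_force: [0.1, 0.4, 0.4]
grip_width: 0.999
grip_force: 0.0
```

Emit:
move_arm(slide=[[0,0,0],[0,0,0],[0,0,0],[0,0,0],[0,0,0],[0,0,0],[0,0,0],[0,0,0]], roll=[0,0,0,0,0,0,0,0], gripper=4)

```text
time: 3.1
position: [0.4284, -0.3484, 0.0048]
tool_rot: [2.221, 2.221, -0.0]
ft_force: [-0.3, -0.0, 2.9]
grip_width: 0.573
grip_force: 10.0
```

Emit:
move_arm(slide=[[0,0,-2],[0,0,-5],[0,0,-9],[0,0,-13],[0,0,-16],[0,0,-18],[0,0,-18]], roll=[0,0,0,0,0,0,0])

```text
time: 3.8
position: [0.4298, -0.3494, 0.1878]
tool_rot: [2.217, 2.217, 0.0]
ft_force: [-0.2, -0.4, -1.0]
grip_width: 0.572
grip_force: 10.0
```

Run:
```python
from h import *
im=cams.get_image("top")
h=cv2.cvtColor(im,cv2.COLOR_RGB2HSV)
cv2.imwrite("pics/t2.png",cv2.resize(im[150:250,160:460,::-1],None,fx=2.6,fy=2.6,interpolation=cv2.INTER_CUBIC))
# pot: bright rim ellipse -> outer contour of orange upper part, circle fit on the plane z=.07 using rays of contour's upper half
c,s,a,m=max(blobs("top",im,(4,120,60),(18,255,255),(245,160,305,225),300),key=lambda b:b[1][4])
cn=max(cv2.findContours(m.astype(np.uint8),0,1)[0],key=len)[:,0]
P=np.array([ray("top",u,v,.07) for u,v in cn if v<194])
A=np.c_[2*P[:,:2],np.ones(len(P))];q=np.linalg.lstsq(A,(P[:,:2]**2).sum(1),rcond=None)[0]
print("pot",q[:2],np.sqrt(q[2]+q[0]**2+q[1]**2))
x,y=q[:2];print(to(x-.031,y,.18,1.4))
```

```text
pot [0.53521536 0.07407841] 0.0834570361172345
([42.28, 7.54, 0.49], np.float64(-1.4), 'alt', np.float64(1.74), 'cur y ang', np.float64(-0.0), 'j7', np.float64(0.59))
```

View pics/t2.png

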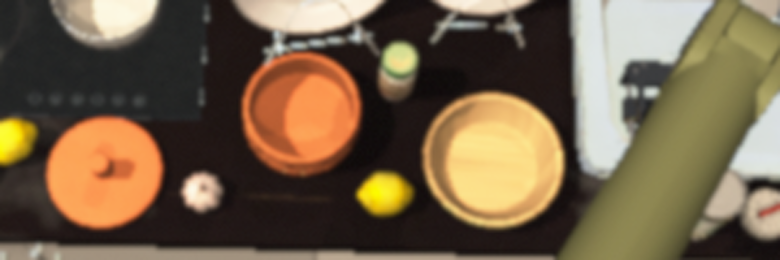

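Bulb held (50 mm opening). The pot is still at about (.537,.074), and nothing else has moved.

Emit:
move_arm(slide=[[3,0.5,0],[7,1.3,0],[11,2,0],[15,2.7,0],[19,3.4,0],[23,4.1,0],[27,4.8,0],[31,5.5,0],[35,6.3,0],[39,7,0],[42,7.5,0],[42.9,7.7,0],[42.9,7.7,0],[42.9,7.7,3],[42.9,7.7,6],[42.9,7.7,8],[42.9,7.7,8],[42.9,7.7,8]], roll=[-0.14,-0.28,-0.42,-0.56,-0.7,-0.84,-0.98,-1.12,-1.26,-1.4,-1.4,-1.4,-1.4,-1.4,-1.4,-1.4,-1.4,-1.4])

```text
time: 5.65
position: [0.505, 0.0792, 0.1043]
tool_rot: [-0.271, -3.129, 0.001]
ft_force: [0.8, 1.0, 0.4]
grip_width: 0.574
grip_force: 10.0
```

Run:
```python
from h import *
print(to(.5065,.0793,.014,1.4))
im=cams.get_image("side");cv2.imwrite("pics/s3.png",cv2.resize(im[130:270,200:400,::-1],None,fx=4,fy=4,interpolation=cv2.INTER_CUBIC))
```

```text
([-0.16, 0.04, 9.03], np.float64(-0.002), 'alt', np.float64(3.14), 'cur y ang', np.float64(1.398), 'j7', np.float64(1.07))
```

View pics/s3.png

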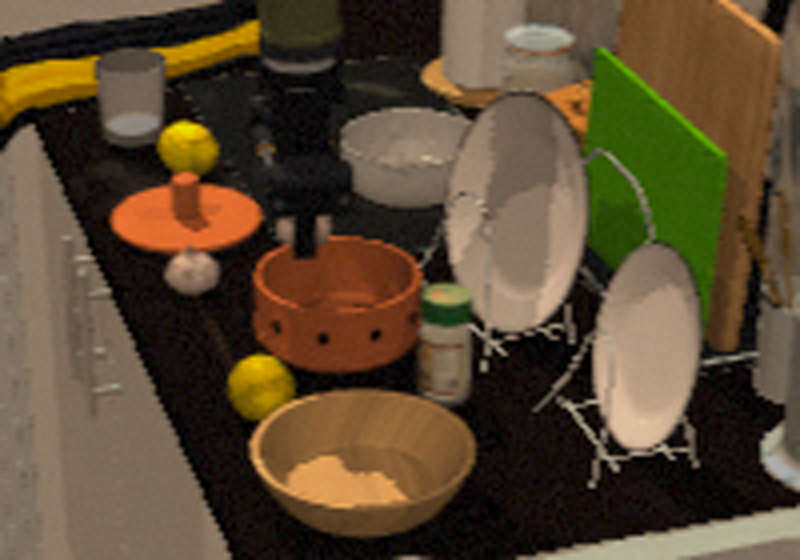

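The side view shows the bulb hanging over the pot's left half. The pot rim ellipse spans columns 253-425, centre about (339,272) in the crop.

Run:
```python
from h import *
g=lambda u,v:(200+(u+.5)/4-.5,130+(v+.5)/4-.5)
for X in((.537,.074),(.542,.074)):
    for k in range(0,360,90):
        p=proj("side",np.array([X[0]+.079*np.cos(np.radians(k)),X[1]+.079*np.sin(np.radians(k)),.07]));print(X,k,((p[0]+.5-200)*4-.5).round(),((p[1]+.5-130)*4-.5).round())
th=np.linspace(0,6.28,200)
for X in((.537,.074),(.542,.074)):
    p=np.array([proj("side",np.array([X[0]+.079*np.cos(t),X[1]+.079*np.sin(t),.07])) for t in th]);p=(p+.5-[200,130])*4-.5;print(p.min(0),p.max(0))
```

```text
(0.537, 0.074) 0 413.0 262.0
(0.537, 0.074) 90 310.0 238.0
(0.537, 0.074) 180 254.0 286.0
(0.537, 0.074) 270 360.0 312.0
(0.542, 0.074) 0 418.0 262.0
(0.542, 0.074) 90 315.0 237.0
(0.542, 0.074) 180 259.0 285.0
(0.542, 0.074) 270 365.0 311.0
[250.5298028  236.32837858] [417.78844972 314.11426834]
[255.63670973 235.63362202] [422.79549767 313.31942347]
```

Emit:
move_arm(slide=[[-0.1,0,2],[-0.1,0,4],[-0.1,0,6],[-0.1,0,8],[-0.1,0,9],[-0.1,0,9]], roll=[0,0,0,0,0,0])

```text
time: 6.3
position: [0.506, 0.0801, 0.0143]
tool_rot: [-0.269, -3.129, 0.0]
ft_force: [0.3, -0.1, -0.4]
grip_width: 0.576
grip_force: 10.0
```

Emit:
move_arm(slide=[[0,0,0],[0,0,0],[0,0,0],[0,0,0],[0,0,-3],[0,0,-7],[0,0,-11],[0,0,-15],[0,0,-18],[0,0,-18]], roll=[0,0,0,0,0,0,0,0,0,0], gripper=6.5)

```text
time: 7.3
position: [0.5091, 0.0813, 0.1994]
tool_rot: [0.267, 3.121, 0.0]
ft_force: [0.6, -0.7, -0.3]
grip_width: 0.744
grip_force: 0.0
```

Run:
```python
from h import *
im=cams.get_image("side");cv2.imwrite("pics/s4.png",cv2.resize(im[130:270,200:400,::-1],None,fx=2,fy=2,interpolation=cv2.INTER_CUBIC))
c,s,a,m=max(blobs("side",im,(0,0,120),(25,120,255),(238,188,258,206),10),key=lambda b:b[1][4])
print(c,s, ray("side",*c,.027))
print(to(.426,.2095,.15,.35),to(.426,.2095,.15,1.4))
```

```text
[247.39772727 196.98863636] [242 193  12   9  88] [0.42848189 0.20426953 0.027     ]
([10.26, 11.29, 4.64], np.float64(1.05), 'alt', np.float64(-2.09), 'cur y ang', np.float64(1.4), 'j7', np.float64(1.13)) ([10.26, 11.29, 4.64], np.float64(-0.0), 'alt', np.float64(3.14), 'cur y ang', np.float64(1.4), 'j7', np.float64(1.13))
```

View pics/s4.png

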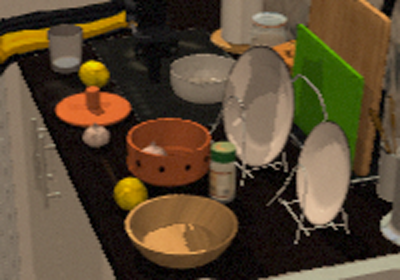

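Bulb 1 now stands in the left half of the pot, seen at (150,150). Garlic_1 is confirmed near (.427,.208).

Emit:
move_arm(slide=[[2,2.2,0],[4,4.4,0],[6,6.6,0],[8,8.8,0],[10.2,11.2,0],[10.2,11.2,2],[10.2,11.2,4],[10.2,11.2,7],[10.2,11.2,9],[10.2,11.2,10],[10.2,11.2,10],[10.2,11.2,10]], roll=[0.14,0.28,0.42,0.56,0.7,0.84,0.98,1.12,1.26,1.4,1.4,1.4], gripper=8.7)

```text
time: 8.55
position: [0.4241, 0.2082, 0.094]
tool_rot: [-2.217, -2.225, 0.002]
ft_force: [-0.5, 0.1, 0.4]
grip_width: 1.0
grip_force: 0.0
```

```bash
python3 -c "
from h import *
print(to(.427,.208,.005,0))"
```

```text
([-0.02, 0.3, 8.9], np.float64(0.004), 'alt', np.float64(-3.14), 'cur y ang', np.float64(0.004), 'j7', np.float64(-0.6))
```

Emit:
move_arm(slide=[[0,0.3,2],[0,0.3,4],[0,0.3,6],[0,0.3,8],[0,0.3,8.9],[0,0.3,8.9]], roll=[0,0,0,0,0,0])

```text
time: 9.15
position: [0.4271, 0.208, 0.005]
tool_rot: [-2.219, -2.222, 0.002]
ft_force: [0.0, 0.0, -0.1]
grip_width: 1.002
grip_force: 0.0
```

Emit:
move_arm(slide=[[0,0,0],[0,0,0],[0,0,0],[0,0,0],[0,0,0],[0,0,0],[0,0,0],[0,0,0]], roll=[0,0,0,0,0,0,0,0], gripper=4)

```text
time: 9.95
position: [0.428, 0.2083, 0.0057]
tool_rot: [2.221, 2.221, 0.0]
ft_force: [0.7, 0.1, 2.1]
grip_width: 0.585
grip_force: 10.0
```

Emit:
move_arm(slide=[[0,0,-2],[0,0,-5],[0,0,-9],[0,0,-13],[0,0,-16],[0,0,-18],[0,0,-18]], roll=[0,0,0,0,0,0,0])

```text
time: 10.65
position: [0.4294, 0.2091, 0.1881]
tool_rot: [2.219, 2.219, 0.007]
ft_force: [-0.7, 1.0, -0.9]
grip_width: 0.581
grip_force: 10.0
```

```bash
python3 -c "
from h import *
print(to(.571,.069,.16,1.4))"
```

```text
([-14.01, 14.15, 2.88], np.float64(-1.4), 'alt', np.float64(1.74), 'cur y ang', np.float64(-0.0), 'j7', np.float64(-0.5))
```

Emit:
move_arm(slide=[[-2,2,0],[-4,4,0],[-6,6,0],[-8,8,0],[-10,10,0],[-12,12,0],[-14,14.1,0],[-14,14.1,0],[-14,14.1,0],[-14,14.1,2],[-14,14.1,5],[-14,14.1,8],[-14,14.1,8],[-14,14.1,8]], roll=[-0.14,-0.28,-0.42,-0.56,-0.7,-0.84,-0.98,-1.12,-1.26,-1.4,-1.4,-1.4,-1.4,-1.4])

```text
time: 12.05
position: [0.5679, 0.0686, 0.1047]
tool_rot: [-0.267, -3.128, -0.001]
ft_force: [0.4, -0.0, 0.4]
grip_width: 0.585
grip_force: 10.0
```

```bash
python3 -c "
from h import *
print(to(.571,.069,.014,1.4))"
```

```text
([-0.32, 0.09, 9.07], np.float64(0.001), 'alt', np.float64(-3.14), 'cur y ang', np.float64(1.401), 'j7', np.float64(0.99))
```

Emit:
move_arm(slide=[[-0.3,0.1,2],[-0.3,0.1,4],[-0.3,0.1,6],[-0.3,0.1,8],[-0.3,0.1,9],[-0.3,0.1,9]], roll=[0,0,0,0,0,0])

```text
time: 12.65
position: [0.5717, 0.0688, 0.0154]
tool_rot: [-0.268, -3.129, 0.0]
ft_force: [0.4, -1.0, -0.1]
grip_width: 0.582
grip_force: 10.0
```

Emit:
move_arm(slide=[[0,0,0],[0,0,0],[0,0,0],[0,0,0],[0,0,-3],[0,0,-7],[0,0,-11],[0,0,-15],[0,0,-18],[0,0,-18]], roll=[0,0,0,0,0,0,0,0,0,0], gripper=6.5)

```text
time: 13.65
position: [0.5746, 0.0697, 0.2007]
tool_rot: [0.267, 3.121, 0.001]
ft_force: [0.1, 0.5, -0.3]
grip_width: 0.746
grip_force: 0.0
```

Run:
```python
from h import *
print(to(.4295,-.0425,.16,.14))
```

```text
([12.43, -13.53, 3.94], np.float64(1.26), 'alt', np.float64(-1.88), 'cur y ang', np.float64(1.4), 'j7', np.float64(1.05))
```

Emit:
move_arm(slide=[[2.4,-2.7,0],[4.8,-5.4,0],[7.2,-8.1,0],[9.6,-10.8,0],[12.4,-13.5,0],[12.4,-13.5,2],[12.4,-13.5,4],[12.4,-13.5,7],[12.4,-13.5,9],[12.4,-13.5,9],[12.4,-13.5,9]], roll=[0.14,0.28,0.42,0.56,0.7,0.84,0.98,1.12,1.26,1.26,1.26], gripper=8.7)

```text
time: 14.75
position: [0.4265, -0.043, 0.1055]
tool_rot: [-2.056, -2.375, 0.0]
ft_force: [1.2, 0.7, 0.0]
grip_width: 0.997
grip_force: 0.0
```

```bash
python3 -c "
from h import *
print(to(.4295,-.042,.01,.14))
im=cams.get_image('side');cv2.imwrite('pics/s5.png',cv2.resize(im[130:270,200:400,::-1],None,fx=4,fy=4,interpolation=cv2.INTER_CUBIC))"
```

```text
([0.05, 0.32, 9.55], np.float64(0.004), 'alt', np.float64(-3.14), 'cur y ang', np.float64(0.144), 'j7', np.float64(0.23))
```

View pics/s5.png

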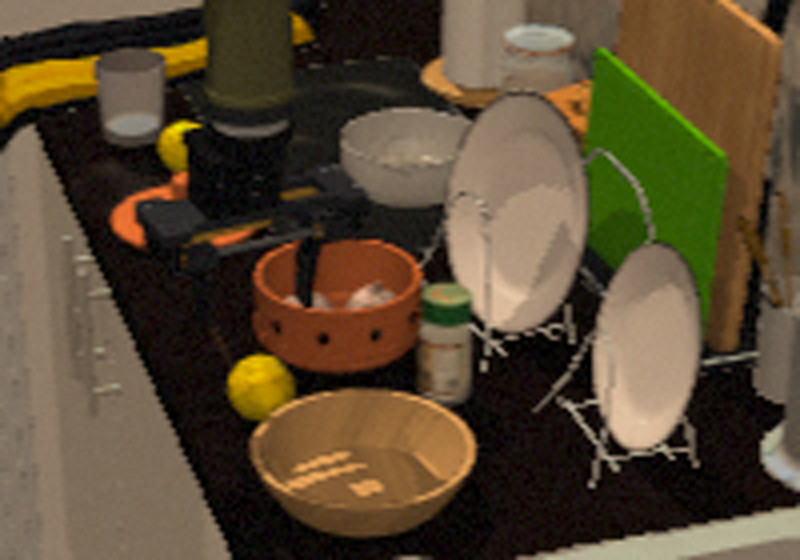

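Both bulbs are in the pot, seen at (305,300) and (372,293), and lemon_2 is at (262,387). I'll check that against the top view.

```bash
python3 -c "
from h import *
print(ray('side',200+262.5/4-.5,130+387.5/4-.5,.029))"
```

```text
[ 0.43367671 -0.04033508  0.029     ]
```

Emit:
move_arm(slide=[[0,0.3,2],[0,0.3,4],[0,0.3,4]], roll=[0,0,0])

```text
time: 15.1
position: [0.4287, -0.0426, 0.0648]
tool_rot: [-2.057, -2.372, 0.001]
ft_force: [-0.8, 0.6, 0.3]
grip_width: 0.997
grip_force: 0.0
```

Emit:
move_arm(slide=[[0.1,0.3,2],[0.1,0.3,4],[0.1,0.3,5.5],[0.1,0.3,5.5]], roll=[0,0,0,0])

```text
time: 15.5
position: [0.432, -0.0414, 0.0104]
tool_rot: [-2.058, -2.371, 0.001]
ft_force: [-0.9, -1.1, -0.7]
grip_width: 0.998
grip_force: 0.0
```

Emit:
move_arm(slide=[[0,0,0],[0,0,0],[0,0,0],[0,0,0],[0,0,0],[0,0,0],[0,0,0],[0,0,0]], roll=[0,0,0,0,0,0,0,0], gripper=4, squeeze=15)

```text
time: 16.3
position: [0.4325, -0.0416, 0.0109]
tool_rot: [2.061, 2.371, -0.001]
ft_force: [-3.3, 0.3, 6.7]
grip_width: 0.642
grip_force: 15.0
```

Emit:
move_arm(slide=[[0,0,-1],[0,0,-3],[0,0,-6],[0,0,-9],[0,0,-12],[0,0,-14],[0,0,-14]], roll=[0,0,0,0,0,0,0])

```text
time: 17.0
position: [0.4347, -0.0416, 0.1534]
tool_rot: [2.056, 2.367, 0.003]
ft_force: [1.0, -0.5, -0.9]
grip_width: 0.643
grip_force: 14.9
```

```bash
python3 -c "
from h import *
print(to(.47,-.155,.12,0.14),to(.475,-.155,.12,0.14))"
```

```text
([-11.71, 1.89, 3.39], np.float64(0.0), 'alt', np.float64(-3.14), 'cur y ang', np.float64(0.14), 'j7', np.float64(0.26)) ([-11.78, 2.38, 3.4], np.float64(0.0), 'alt', np.float64(-3.14), 'cur y ang', np.float64(0.14), 'j7', np.float64(0.26))
```

Emit:
move_arm(slide=[[-3,0.3,0],[-6,0.6,0],[-9,0.9,0],[-12,1.2,0],[-15,1.6,0],[-18,1.9,0],[-19,2,0],[-19,2,0],[-19,2,3],[-19,2,5],[-19,2,7],[-19,2,7],[-19,2,7]], roll=[0,0,0,0,0,0,0,0,0,0,0,0,0])

```text
time: 18.3
position: [0.4788, -0.2251, 0.0806]
tool_rot: [-2.058, -2.373, -0.0]
ft_force: [0.2, 0.9, -0.2]
grip_width: 0.646
grip_force: 14.9
```

```bash
python3 -c "
from h import *
print(to(.481,-.2266,.022,0.14))"
```

```text
([-0.18, 0.2, 5.86], np.float64(0.002), 'alt', np.float64(-3.14), 'cur y ang', np.float64(0.142), 'j7', np.float64(0.37))
```

Emit:
move_arm(slide=[[-0.2,0.2,2],[-0.2,0.2,4],[-0.2,0.2,5.5],[-0.2,0.2,5.9],[-0.2,0.2,5.9],[-0.2,0.2,5.9]], roll=[0,0,0,0,0,0])

```text
time: 18.9
position: [0.4819, -0.2286, 0.0225]
tool_rot: [2.059, 2.37, 0.001]
ft_force: [-0.3, 0.2, -1.5]
grip_width: 0.64
grip_force: 14.9
```

Emit:
move_arm(slide=[[0,0,0],[0,0,0],[0,0,0],[0,0,0],[0,0,-2],[0,0,-6],[0,0,-11],[0,0,-15],[0,0,-18],[0,0,-18]], roll=[0,0,0,0,0,0,0,0,0,0], gripper=6.6)

```text
time: 19.9
position: [0.4839, -0.2294, 0.2065]
tool_rot: [2.055, 2.365, 0.001]
ft_force: [0.1, -0.0, -0.5]
grip_width: 0.76
grip_force: 0.0
```

```bash
python3 -c "
from h import *
im=cams.get_image('side')
for c,s,a,m in blobs('side',im,(22,150,100),(34,255,255),(200,150,340,270)): print(c,s,ray('side',*c,.029),ray('side',*c,.037))
print(to(.4905,.483,.2,.55))"
```

```text
[208.57777778 151.11111111] [201 150  21   5  45] [0.36475421 0.71329424 0.029     ] [0.36186341 0.69411077 0.037     ]
[246.50344828 166.02758621] [240 160  15  13 145] [0.49529325 0.49157651 0.029     ] [0.49133554 0.47420516 0.037     ]
[294.76960784 248.42156863] [287 241  17  15 204] [ 0.48973021 -0.20946732  0.029     ] [ 0.48581797 -0.22110899  0.037     ]
([70.39, 10.73, 0.17], np.float64(-0.41), 'alt', np.float64(2.73), 'cur y ang', np.float64(0.14), 'j7', np.float64(0.45))
```

Emit:
move_arm(slide=[[3,0.4,0],[7,1,0],[11,1.6,0],[15,2.2,0],[19,2.9,0],[23,3.5,0],[27,4.1,0],[31,4.7,0],[35,5.3,0],[39,5.9,0],[43,6.5,0],[47,7.2,0],[51,7.8,0],[55,8.4,0],[59,9,0],[63,9.6,0],[67,10.2,0],[70,10.7,0],[70.5,10.7,0],[70.5,10.7,0]], roll=[0,0,0,0,0,0,-0.1,-0.2,-0.3,-0.41,-0.41,-0.41,-0.41,-0.41,-0.41,-0.41,-0.41,-0.41,-0.41,-0.41], gripper=8.7)

```text
time: 21.95
position: [0.4869, 0.4854, 0.1995]
tool_rot: [-1.53, -2.742, 0.004]
ft_force: [-0.1, -1.0, 0.7]
grip_width: 1.001
grip_force: 0.0
```

```bash
python3 -c "
from h import *
print(to(.491,.484,.01,.55))"
```

```text
([-0.34, 0.33, 18.95], np.float64(0.003), 'alt', np.float64(-3.14), 'cur y ang', np.float64(0.553), 'j7', np.float64(-0.59))
```

Emit:
move_arm(slide=[[-0.3,0.3,3],[-0.3,0.3,6],[-0.3,0.3,9],[-0.3,0.3,12],[-0.3,0.3,14],[-0.3,0.3,16],[-0.3,0.3,18],[-0.3,0.3,18.9],[-0.3,0.3,18.9]], roll=[0,0,0,0,0,0,0,0,0])

```text
time: 22.85
position: [0.4923, 0.4829, 0.011]
tool_rot: [-1.534, -2.741, 0.003]
ft_force: [0.8, -0.4, 0.1]
grip_width: 1.002
grip_force: 0.0
```

Emit:
move_arm(slide=[[0,0,0],[0,0,0],[0,0,0],[0,0,0],[0,0,0],[0,0,0],[0,0,0],[0,0,0]], roll=[0,0,0,0,0,0,0,0], gripper=4)

```text
time: 23.65
position: [0.4926, 0.4837, 0.013]
tool_rot: [-1.535, -2.741, 0.0]
ft_force: [-1.4, -1.5, 4.9]
grip_width: 0.645
grip_force: 15.0
```

Emit:
move_arm(slide=[[0,0,-1],[0,0,-3],[0,0,-6],[0,0,-9],[0,0,-12],[0,0,-15],[0,0,-18],[0,0,-19],[0,0,-19]], roll=[0,0,0,0,0,0,0,0,0])

```text
time: 24.55
position: [0.4932, 0.4846, 0.2049]
tool_rot: [1.534, 2.74, 0.006]
ft_force: [0.1, 0.3, -2.0]
grip_width: 0.641
grip_force: 15.0
```

Run:
```python
from h import *
im=cams.get_image('top');cv2.imwrite('pics/t6.png',cv2.resize(im[150:250,105:405,::-1],None,fx=2.6,fy=2.6,interpolation=cv2.INTER_CUBIC))
for c,s,a,m in blobs('top',im,(23,160,100),(34,255,255),(318,180,380,242)):
    p=ray('top',*c,.037);q=ray('top',c[0]+10*np.cos(a),c[1]+10*np.sin(a),.037)-p;print(c,s,p,np.arctan2(q[1],q[0]))
print(to(.4707,-.146,.2,.14))
```

```text
[360.08866995 210.66502463] [351 204  19  14 203] [ 0.48186005 -0.22987546  0.037     ] -1.6105608416260717
([-52.52, -34.8, 0.26], np.float64(0.41), 'alt', np.float64(-2.73), 'cur y ang', np.float64(0.55), 'j7', np.float64(-0.58))
```

View pics/t6.png

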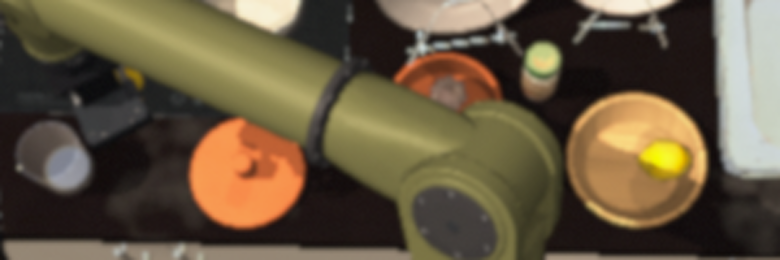

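Lemon_2 lies in the right half of the bowl at (665,158) and lemon_1 is held. The lid is unshadowed at (247,172), with the knob at about (243,163).

Emit:
move_arm(slide=[[-2.5,-1.7,0],[-5,-3.4,0],[-8,-5.3,0],[-11,-7.3,0],[-14,-9.3,0],[-17,-11.3,0],[-20,-13.3,0],[-23,-15.2,0],[-26,-17.2,0],[-29,-19.2,0],[-32,-21.2,0],[-35,-23.2,0],[-38,-25.2,0],[-41,-27.2,0],[-44,-29.2,0],[-47,-31.1,0],[-50,-33.1,0],[-52,-34.5,0],[-52.5,-34.9,0],[-52.5,-34.9,0]], roll=[0,0,0,0,0,0,0.1,0.2,0.3,0.4,0.45,0.45,0.45,0.45,0.45,0.45,0.45,0.45,0.45,0.45])

```text
time: 26.6
position: [0.4686, -0.1468, 0.2011]
tool_rot: [-2.108, -2.325, 0.0]
ft_force: [0.9, 0.2, -1.6]
grip_width: 0.642
grip_force: 15.0
```

```bash
python3 -c "
from h import *
print(to(.474,-.147,.024,.1))"
```

```text
([-0.11, 0.58, 17.71], np.float64(-0.002), 'alt', np.float64(3.14), 'cur y ang', np.float64(0.098), 'j7', np.float64(0.34))
```

Emit:
move_arm(slide=[[-0.1,0.5,3],[-0.1,0.5,6],[-0.1,0.5,9],[-0.1,0.5,12],[-0.1,0.5,14],[-0.1,0.5,15.5],[-0.1,0.5,16.5],[-0.1,0.5,17.3],[-0.1,0.5,17.7],[-0.1,0.5,17.7],[-0.1,0.5,17.7]], roll=[0,0,0,0,0,0,0,0,0,0,0])

```text
time: 27.7
position: [0.4753, -0.1471, 0.0261]
tool_rot: [2.107, 2.329, 0.0]
ft_force: [0.3, 0.2, -1.1]
grip_width: 0.641
grip_force: 15.0
```

Emit:
move_arm(slide=[[0,0,0],[0,0,0],[0,0,0],[0,0,0],[0,0,-2],[0,0,-6],[0,0,-11],[0,0,-15],[0,0,-18],[0,0,-18]], roll=[0,0,0,0,0,0,0,0,0,0], gripper=6.6)

```text
time: 28.7
position: [0.4776, -0.1476, 0.2102]
tool_rot: [2.102, 2.323, 0.002]
ft_force: [0.2, 0.0, 0.4]
grip_width: 0.762
grip_force: 0.0
```

```bash
python3 -c "
from h import *
im=cams.get_image('side');cv2.imwrite('pics/s7.png',cv2.resize(im[130:270,200:400,::-1],None,fx=4,fy=4,interpolation=cv2.INTER_CUBIC))
print(to(.453,.3445,.2,.14))"
```

```text
([49.17, 2.6, 0.62], np.float64(-0.04), 'alt', np.float64(3.1), 'cur y ang', np.float64(0.1), 'j7', np.float64(0.32))
```

View pics/s7.png

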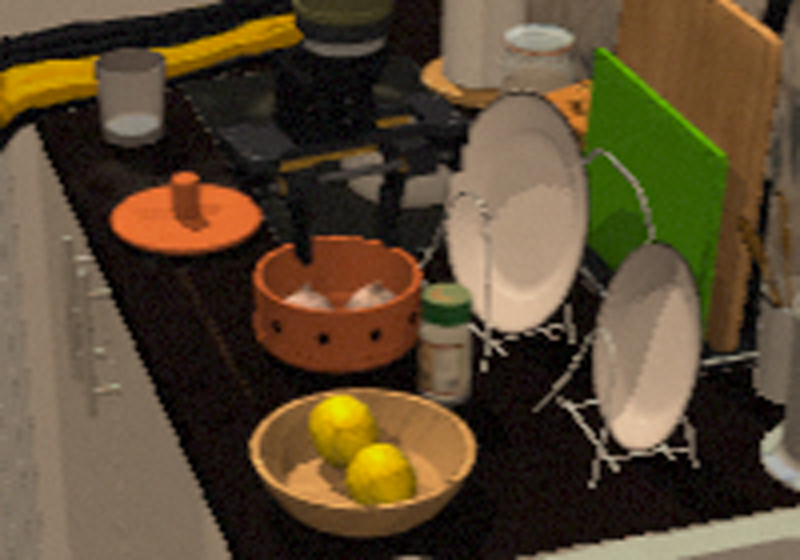

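Both lemons are in the bowl at (342,430) and (382,472), and both bulbs are upright in the pot. The lid flange spans columns 110-264 and rows 183-253, with the knob top at (186,178). I'll pin down the lid centre from this.

Run:
```python
from h import *
print("knob side",ray("side",200+186.5/4-.5,130+178.5/4-.5,.06))
im=cams.get_image("top")
th=np.linspace(0,6.28,400)
def ext(n,X,r,z):
    p=np.array([proj(n,np.array([X[0]+r*np.cos(t),X[1]+r*np.sin(t),z])) for t in th]);return p.min(0).round(1),p.max(0).round(1)
p=ext("side",(.453,.345),.079,.016);print([((q+.5-[200,130])*4-.5).round() for q in p])
print("lid top pred",ext("top",(.453,.345),.079,.016))
c,s,a,m=max(blobs("top",im,(4,120,60),(18,255,255),(170,185,230,245),300),key=lambda b:b[1][4]);print(c,s)
print("pot rim top pred",ext("top",(.540,.074),.079,.07),ext("top",(.540,.074),.073,.07))
row=cv2.cvtColor(im,cv2.COLOR_RGB2HSV)
print("row",im[184,248:304,0].tolist());print("col",im[164:222,276,0].tolist())
```

```text
knob side [0.45886602 0.34481079 0.06      ]
[array([107., 184.]), array([257., 251.])]
lid top pred (array([178.2, 195.1]), array([222., 237.]))
[199.62196602 215.91383495] [ 177  194   47   45 1648]
pot rim top pred (array([253.4, 169.4]), array([297.9, 211.2])) (array([255.1, 171. ]), array([296.2, 209.6]))
row [31, 29, 31, 30, 32, 59, 129, 195, 207, 167, 126, 119, 133, 154, 174, 186, 190, 189, 188, 187, 187, 191, 215, 239, 249, 251, 251, 250, 244, 228, 201, 194, 207, 204, 177, 154, 157, 162, 168, 191, 221, 237, 236, 219, 193, 192, 216, 226, 194, 121, 51, 21, 19, 19, 20, 20]
col [46, 57, 121, 161, 130, 97, 163, 215, 191, 150, 137, 132, 130, 134, 149, 182, 220, 234, 237, 237, 244, 249, 251, 251, 251, 247, 237, 225, 225, 238, 242, 239, 229, 214, 209, 215, 224, 233, 241, 243, 243, 240, 229, 201, 170, 166, 206, 227, 197, 150, 139, 146, 143, 104, 55, 33, 30, 31]
```

Emit:
move_arm(slide=[[3,0.2,0],[6,0.3,0],[9,0.5,0],[12,0.7,0],[15,0.8,0],[18,1,0],[21,1.2,0],[24,1.3,0],[27,1.5,0],[30,1.7,0],[34,1.9,0],[38,2.1,0],[42,2.4,0],[46,2.6,0],[49,2.8,0],[49.2,2.8,0],[49.2,2.8,3],[49.2,2.8,6],[49.2,2.8,6],[49.2,2.8,6]], roll=[0,0,0,-0.1,-0.2,-0.3,-0.42,-0.56,-0.7,-0.84,-0.98,-1.12,-1.26,-1.3,-1.3,-1.3,-1.3,-1.3,-1.3,-1.3], gripper=8.7)

```text
time: 30.8
position: [0.4532, 0.3444, 0.1449]
tool_rot: [-0.269, -3.128, 0.002]
ft_force: [0.6, 0.8, -0.1]
grip_width: 0.999
grip_force: 0.0
```

```bash
python3 -c "
from h import *
print(to(.455,.345,.023,1.4))"
```

```text
([-0.19, 0.11, 12.19], np.float64(-0.0), 'alt', np.float64(3.14), 'cur y ang', np.float64(1.4), 'j7', np.float64(0.39))
```

Emit:
move_arm(slide=[[-0.2,0.1,3],[-0.2,0.1,6],[-0.2,0.1,8.5],[-0.2,0.1,10.5],[-0.2,0.1,11.6],[-0.2,0.1,12],[-0.2,0.1,12]], roll=[0,0,0,0,0,0,0])

```text
time: 31.5
position: [0.4562, 0.3463, 0.0263]
tool_rot: [0.269, 3.129, 0.001]
ft_force: [0.9, -0.4, 0.5]
grip_width: 1.001
grip_force: 0.0
```

Emit:
move_arm(slide=[[0,0,0],[0,0,0],[0,0,0],[0,0,0],[0,0,0],[0,0,0],[0,0,0],[0,0,0],[0,0,0],[0,0,0],[0,0,0],[0,0,0]], roll=[0,0,0,0,0,0,0,0,0,0,0,0], gripper=2, squeeze=35)

```text
time: 32.7
position: [0.4556, 0.3462, 0.0255]
tool_rot: [0.268, 3.13, 0.0]
ft_force: [-0.2, 0.9, -1.4]
grip_width: 0.335
grip_force: 35.0
```

Emit:
move_arm(slide=[[0,0,-1],[0,0,-3],[0,0,-6],[0,0,-9],[0,0,-12],[0,0,-14],[0,0,-14],[0,0,-14]], roll=[0,0,0,0,0,0,0,0])

```text
time: 33.5
position: [0.4554, 0.3456, 0.1651]
tool_rot: [0.268, 3.13, -0.002]
ft_force: [0.3, -0.7, -3.4]
grip_width: 0.334
grip_force: 35.0
```

```bash
python3 -c "
from h import *
print(to(.54,.0745,.166,1.4))"
```

```text
([-12.95, -25.27, -0.06], np.float64(-0.0), 'alt', np.float64(3.14), 'cur y ang', np.float64(1.4), 'j7', np.float64(0.41))
```

Emit:
move_arm(slide=[[-1,-2,0],[-2,-4,0],[-3.1,-6,0],[-4.1,-8,0],[-5.1,-10,0],[-6.2,-12,0],[-7.2,-14,0],[-8.2,-16,0],[-9.2,-18,0],[-10.2,-20,0],[-11.3,-22,0],[-12.3,-24,0],[-13,-25.3,0],[-13,-25.3,0],[-13,-25.3,2],[-13,-25.3,4],[-13,-25.3,4],[-13,-25.3,4]], roll=[0,0,0,0,0,0,0,0,0,0,0,0,0,0,0,0,0,0])

```text
time: 35.3
position: [0.5401, 0.0761, 0.1255]
tool_rot: [-0.265, -3.129, -0.001]
ft_force: [-0.0, 0.0, -2.1]
grip_width: 0.333
grip_force: 35.0
```

Run:
```python
from h import *
print(to(.54,.0745,.088,1.4))
im=cams.get_image('side');cv2.imwrite('pics/s8.png',cv2.resize(im[150:240,240:330,::-1],None,fx=6,fy=6,interpolation=cv2.INTER_CUBIC))
```

```text
([-0.03, -0.16, 3.75], np.float64(0.002), 'alt', np.float64(-3.14), 'cur y ang', np.float64(1.402), 'j7', np.float64(0.93))
```

View pics/s8.png

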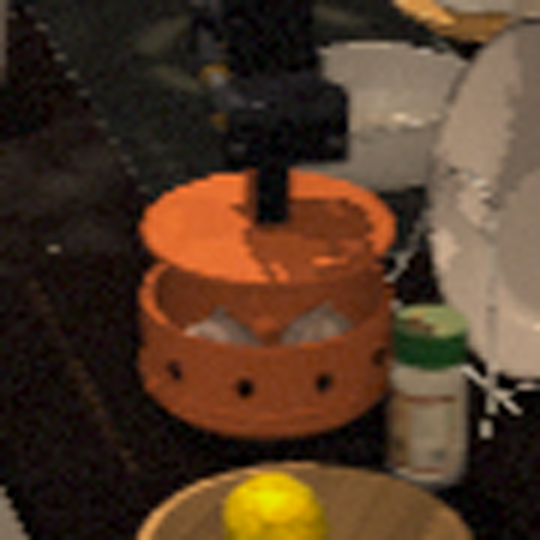

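The lid hangs level above the rim: its columns 139-399 are centred at 269, against about 266 for the pot rim, so it is within 2 mm. Lowering it gently.

Emit:
move_arm(slide=[[0.1,-0.15,0.7],[0.1,-0.15,1.4],[0.1,-0.15,2.1],[0.1,-0.15,2.5],[0.1,-0.15,2.9],[0.1,-0.15,3.2],[0.1,-0.15,3.5],[0.1,-0.15,3.7],[0.1,-0.15,3.7],[0.1,-0.15,3.7]], roll=[0,0,0,0,0,0,0,0,0,0])

```text
time: 36.35
position: [0.5396, 0.0734, 0.0886]
tool_rot: [0.268, 3.13, 0.0]
ft_force: [-0.7, 0.3, -3.1]
grip_width: 0.333
grip_force: 35.0
```

Emit:
move_arm(slide=[[0,0,0.1],[0,0,0.15],[0,0,0.15]], roll=[0,0,0])

```text
time: 36.65
position: [0.5397, 0.0734, 0.0875]
tool_rot: [0.268, 3.13, -0.0]
ft_force: [-1.3, 0.4, 0.6]
grip_width: 0.331
grip_force: 35.0
```

Emit:
move_arm(slide=[[0,0,0],[0,0,0],[0,0,0],[0,0,0],[0,0,0],[0,0,0],[0,0,-2],[0,0,-5],[0,0,-9],[0,0,-13],[0,0,-17],[0,0,-17]], roll=[0,0,0,0,0,0,0,0,0,0,0,0], gripper=6)

```text
time: 37.85
position: [0.5423, 0.0747, 0.2624]
tool_rot: [0.267, 3.121, 0.001]
ft_force: [0.3, -0.1, 0.3]
grip_width: 0.689
grip_force: 0.0
```

Run:
```python
from h import *
im=cams.get_image('side');cv2.imwrite('pics/s9.png',cv2.resize(im[130:270,200:400,::-1],None,fx=4,fy=4,interpolation=cv2.INTER_CUBIC))
```

```text
(no output)
```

View pics/s9.png

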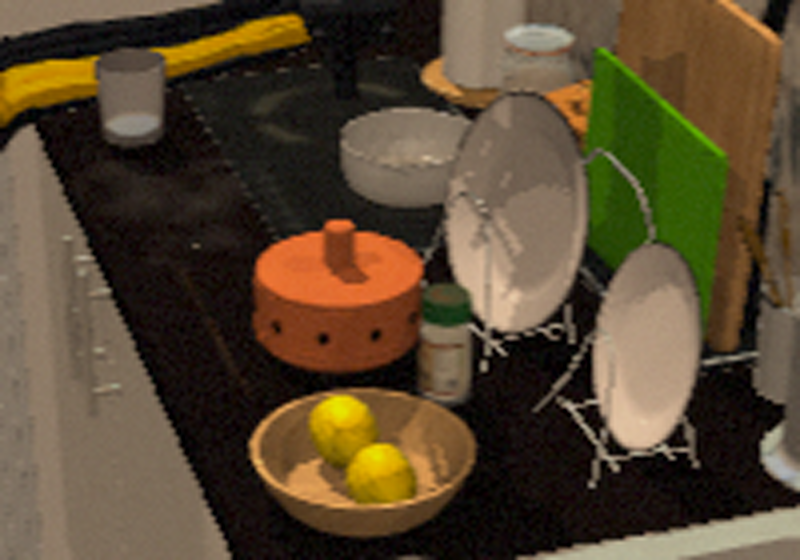

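The lid is flush and level on the pot, at columns 253-425, the same as the rim. Both lemons are in the bowl, and the glass and spice jar are unmoved. Handing in.

```bash
python3 -c "
from bench import workorder
print(workorder.close_job())"
```

```text
the job is handed in; nothing more can be done
None
```

The job is handed in at about 38 s: both bulbs are in the pot with the lid level on the rim, both lemons are in the bowl, and the glass, spice jar and tin were left alone; no verdict came back.

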